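# Clear the lab bench: bottles, glassware and dish each to their place

## Task

Clear up the bench after the experiment: stand the two capped reagent bottles upright in the wire bottle rack, each in a cell of its own, stand the dirty flask and the dirty beaker upright on the floor of the white wash-up tub, and lay the used culture dish flat, right way up, on the floor of the shallow steel discard tray. Set everything down gently, neither dropping it nor knocking it over, and leave the tip box and the tube rack where they stand.

Things in the scene. Friction and masses are not known exactly. Their poses are not given: they have to be found in the camera images.
- bottle_a: capped amber glass reagent bottle (one of two alike), upright: body 46 mm diameter up to 56 mm, paper label, narrowing shoulder and neck, black ribbed screw cap 38 mm diameter from 72 to 95 mm (the top), about 100 g; a good grip is across the cap. Origin: centre of the underside, z up; round, so its yaw means nothing
- bottle_b: capped amber glass reagent bottle (one of two alike), upright: body 46 mm diameter up to 56 mm, paper label, narrowing shoulder and neck, black ribbed screw cap 38 mm diameter from 72 to 95 mm (the top), about 100 g; a good grip is across the cap. Origin: centre of the underside, z up; round, so its yaw means nothing
- flask: empty 100 ml conical (Erlenmeyer) flask of clear glass with a dried residue at the bottom, upright: base 64 mm diameter, cone narrowing from 7 mm up to a straight neck 28 mm diameter from 68 to 105 mm (the top), about 80 g; a good grip is across the neck. Origin: centre of the underside, z up; round
- beaker: empty 100 ml beaker of clear glass with a dried residue at the bottom, upright, open at the top: straight wall 50 mm outer diameter, 3 mm thick, 70 mm high, a tiny spout at the rim (look only), about 60 g. Origin: centre of the underside, z up; round
- dish: closed culture dish of clear plastic with tan agar, lying flat, lid up: lid 60 mm diameter from 6 to 15 mm (the top), base 56 mm diameter below it, about 25 g. Origin: centre of the underside, z up; round. Take it across its diameter
- bottle_rack: fixed stainless wire bottle rack, 160 x 160 mm, two by two square cells, open at the top; its wires are 4 mm thick, top wires at 60 mm; sheet floor at 6 mm. Cell centres at x = +-39 mm, y = +-39 mm of its frame, each cell 74 mm clear. Origin: centre of the underside, x and y along its sides, z up
- wash_tub: fixed white plastic wash-up tub, 150 mm (x) by 190 mm (y) outside, open at the top, walls 4 mm thick, rim (rolled, 8 mm) at 64 mm, inner floor at 4 mm. Origin: centre of the underside, z up
- discard_tray: fixed shallow stainless steel discard tray, 150 mm (x) by 190 mm (y) outside, open at the top, walls 4 mm thick, rim at 33 mm, inner floor at 4 mm. Origin: centre of the underside, z up
- tip_box: bystander, loose, to be left alone: red pipette tip box with rows of yellow tips, 115 mm (x) by 78 mm (y), 56 mm high. Origin: centre of the underside, z up
- tube_rack: bystander, loose, to be left alone: blue microtube rack with white-capped tubes, 110 mm (x) by 66 mm (y), 38 mm high. Origin: centre of the underside, z up
Not all that is in view belongs to the job. What is shaped like the dish but blue or green is not meant.

How it is judged:
By the outcome, as a careful person would: the job done as asked, in the order asked, and still so for the second after the job is handed in, with the robot touching nothing.
It also fails if it takes over 131 s, if anything falls off the work surface, if the arm or the gripper's body presses on something with over 40 N, if the wrist force passes 120 N, or if a joint passes its speed limit or range.

## Robot

A 7-joint arm with a two-finger parallel gripper is mounted at the origin on the work surface. World frame = base frame: x ahead of the robot, y to its left, z up, the work surface at z = 0. Lengths are in m, angles in rad, forces in N, time in s.
With the tool pointing down it reaches from about 0.425 to 0.95 m from the base axis. Payload 4.7 kg.
Tool frame: the origin (TCP) lies between the finger pads; the fingertips stand 25 mm ahead of it and the grasp point (between the pads) lies 6 mm ahead of it; z points along the fingers, y is the line along which they close (so a half turn about z gives the same grasp; the last joint's range is limited). The gripper opens to 85 mm and grips with 20 to 120 N. Pads are 22 mm wide; open, the fingers measure 114 mm over their backs; the gripper's body (76 mm by 85 mm) begins 54 mm behind the grasp point. The pads swing forward as they close: fully open they stand 13 mm farther back than shut.
Start: joints at [1.217, 0.469, -0.049, 1.532, 0.024, 1.141, -0.082], TCP at [0.215, -0.64, 0.256] pointing down, gripper open.
Joint ranges: [-2.59, 2.59], [-0.33, 1.99], [-1.39, 1.29], [0.1, 2.45], [-1.04, 4.18], [0.21, 1.99], [-2.66, 2.66]. Speed limits (rad/s): [2.57, 2.57, 3.14, 3.14, 3.14, 3.14, 3.14].

## Interface

Orientations are given as a 3x3 rotation matrix whose columns are the frame's x, y, z axes.
In Python, from rig import * gives the robot as it stands. Calls block until the motion is done:
- movep(position, orientation): joint-space move of the TCP to a pose.
- move_l(position, attitude=None, feed=0.15, until_force=None): straight line of the TCP; attitude=None keeps the orientation; feed is the mean speed in m/s. With until_force (N) it stops when the force on the tool has changed by that much, and returns True; else False.
- move_joints(angles): joint-space move.
- command_gripper(opening, newtons=None): finger opening in m; newtons is the grip in N (None keeps the last); returns when the fingers have stopped.
- sleep(seconds).
- inverse_kinematics(position, orientation): joint angles nearest the present ones, or None.
- sense(): the state.
- camera(name): name is "scene" or "top"; returns (picture, depth): 400x640x3 uint8, red, green, blue; 400x640 float32, m along the optical axis (not along the pixel's ray), 0 where there is no reading.
- camera_params(name): a dict with "K" (3x3 intrinsics, pixels), "position" and "rotation" of the camera in the world. Camera axes: x right, y down, z forward; pixel columns grow to the right and rows downward; lengths in m; the calibration is good to about 2 mm. A picture is of the moment at which its call begins. camera_params takes no time and is no camera call.
A pose or a line that the arm cannot do raises Unreachable and nothing moves.
- finish_job(): hands the job in; it is judged then, once.
The state is a dict: "time_s": time; "joint_pos": joint angles; "qd": joint speeds; "joint_efforts": joint torques, N m; "position": TCP position; "tcp_rot": TCP orientation; "wrist_force": force on the tool from outside, world axes, zero at the start; "ft_torque": the same for the moment, N m; "finger_gap": finger opening in m; "gripper_force": force on a finger pad.
Only numpy, scipy, OpenCV 4.12 (cv2) and the standard library are available. Lean on these libraries where they do the work, as an engineer would, in place of code of your own. Each camera call takes 0.05 s, during which the arm holds its last target. There are 200 camera calls.

## Working session

There is one attempt and no reset: what is moved stays moved. The work goes in short steps, each a Python script; the robot and the scene stay as the last script left them, time stands still between calls to the robot, and variables do not carry over. Pictures are saved under pics/ and viewed, at most 14 in all, crops included, and the job is handed in when it is done.

```bash
mkdir -p pics; ls; python3 - <<'E'
from rig import *
import cv2,numpy as np
for n in("scene","top"):
    p,d=camera(n); cv2.imwrite(f"pics/{n}0.png",p[:,:,::-1]); np.save(f"{n}0.npy",d)
    c=camera_params(n); print(n,np.round(c["K"],1).tolist(),np.round(c["position"],3),np.round(c["rotation"],3).tolist())
s=sense(); print(s["time_s"],s["position"],np.round(s["tcp_rot"],2).tolist())
E
```

```text
pics
scene [[403.8, 0.0, 313.9], [0.0, 403.8, 196.5], [0.0, 0.0, 1.0]] [ 1.028 -0.628  0.854] [[0.782, 0.439, -0.443], [0.624, -0.561, 0.545], [-0.009, -0.702, -0.712]]
top [[395.4, 0.0, 318.1], [0.0, 395.4, 197.7], [0.0, 0.0, 1.0]] [0.415 0.033 1.099] [[0.012, -0.997, 0.079], [-1.0, -0.013, -0.02], [0.021, -0.078, -0.997]]
0.1 [ 0.21527713 -0.63924133  0.25535027] [[0.95, 0.32, -0.0], [0.32, -0.95, 0.0], [-0.0, -0.0, -1.0]]
```

View pics/scene0.png

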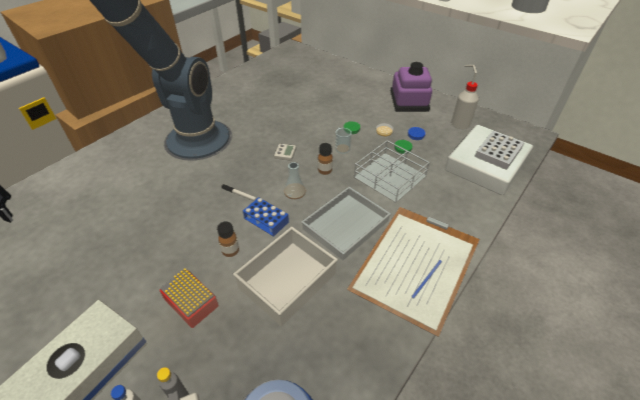

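View pics/top0.png

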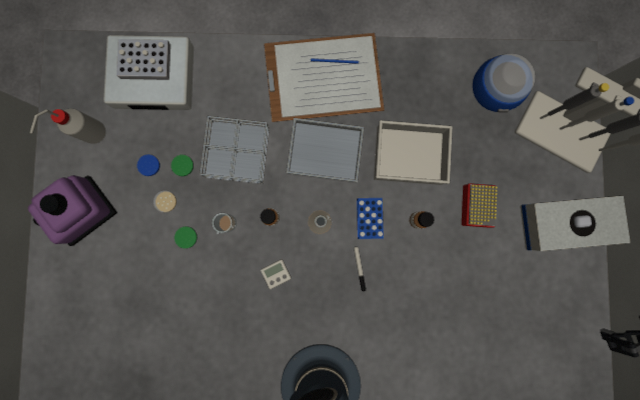

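The top view shows bottles (caps at 269,216 and 423,220), the flask at (320,222) and the beaker at (223,223). The rack is at (236,150), the tray at (326,150) and the tub at (414,153).
Dish candidates are tan (165,202), blue (148,165) and green (181,165) and (186,237). I choose the tan one and check it in a crop.

```bash
cat > h.py <<'E'
import numpy as np, cv2
def ray(c,u,v,z):
    K,R,p=c["K"],np.array(c["rotation"]),np.array(c["position"])
    d=R@np.linalg.solve(K,[u,v,1.]); return p+d*(z-p[2])/d[2]
def proj(c,P):
    q=np.array(c["K"])@(np.array(c["rotation"]).T@(np.array(P)-c["position"])); return q[:2]/q[2]
E
python3 - <<'E'
from rig import camera_params
from h import *
im=cv2.imread("pics/top0.png"); d=np.load("top0.npy"); c=camera_params("top")
a=cv2.resize(im[140:250,140:340],None,fx=4,fy=4,interpolation=cv2.INTER_CUBIC)
cv2.imwrite("pics/cropA.png",a)
hsv=cv2.cvtColor(im,cv2.COLOR_BGR2HSV)
def blob(mask,box,name,z):
    m=np.zeros_like(mask); x0,y0,x1,y1=box; m[y0:y1,x0:x1]=mask[y0:y1,x0:x1]
    n,l,s,cen=cv2.connectedComponentsWithStats(m); 
    i=1+np.argmax(s[1:,4]); cs,_=cv2.findContours((l==i).astype(np.uint8),0,2); (u,v),r=cv2.minEnclosingCircle(cs[0]); rr=cv2.minAreaRect(cs[0])
    P=ray(c,*cen[i],z); dd=np.median(d[l==i]); 
    R=np.array(c["rotation"]);q=np.array(c["position"])+R@np.linalg.solve(c["K"],[*cen[i],1.])*dd
    print(name,np.round(cen[i],1),"r",round(r,1),s[i],"P",np.round(P,4),"depthpt",np.round(q,3),"rect",[np.round(x,1) for x in rr])
    return P
dark=((hsv[...,2]<45)*255).astype(np.uint8)
blob(dark,(255,203,283,230),"capA",.095); blob(dark,(410,207,440,232),"capB",.095)
tan=((hsv[...,0]<25)&(hsv[...,1]>40)&(hsv[...,2]>130)).astype(np.uint8)
blob(tan,(145,185,185,220),"dish",.012)
white=((hsv[...,2]>150)&(hsv[...,1]<50)).astype(np.uint8)
blob(((hsv[...,2]>120)).astype(np.uint8),(370,115,460,190),"tub",.064)
blob(((hsv[...,0]>100)&(hsv[...,0]<130)&(hsv[...,1]>120)).astype(np.uint8),(350,190,390,245),"tube",.038)
red=(((hsv[...,0]<40)|(hsv[...,0]>170))&(hsv[...,1]>120)).astype(np.uint8); blob(red,(455,175,505,235),"tip",.056)
print(hsv[150,326],hsv[210,345],hsv[130,292], hsv[150,414])
E
```

```text
capA [267.7 216.1] r 7.6 [260 209  16  15 177] P [0.4453 0.14   0.095 ] depthpt [0.445 0.14  0.095] rect [array([267.6, 216.1]), array([14.4, 14.4]), np.float64(33.7)]
capB [425.4 219.1] r 7.9 [418 212  16  15 191] P [ 0.4427 -0.2613  0.095 ] depthpt [ 0.443 -0.261  0.095] rect [array([425.5, 219. ]), array([14., 15.]), np.float64(90.0)]
dish [165.  201.2] r 10.2 [155 192  21  20 319] P [0.485 0.43  0.012] depthpt [0.485 0.429 0.015] rect [array([165.3, 201.3]), array([19.1, 19.8]), np.float64(45.0)]
tub [411.  153.7] r 46.0 [ 376  120   76   63 3430] P [ 0.6169 -0.2335  0.064 ] depthpt [ 0.628 -0.249  0.005] rect [array([414.4, 151.4]), array([73.6, 57.4]), np.float64(4.4)]
tube [369.2 217.9] r 23.3 [357 198  26  41 731] P [ 0.4455 -0.1261  0.038 ] depthpt [ 0.446 -0.127  0.034] rect [array([369.5, 218. ]), array([40., 25.]), np.float64(90.0)]
tip [468.7 206.4] r 25.2 [462 183  32  45 377] P [ 0.4789 -0.389   0.056 ] depthpt [ 0.48  -0.397  0.035] rect [array([477.5, 205. ]), array([31., 44.]), np.float64(0.0)]
[100  13 120] [23 12 88] [80  8 97] [ 21  32 160]
```

View pics/cropA.png

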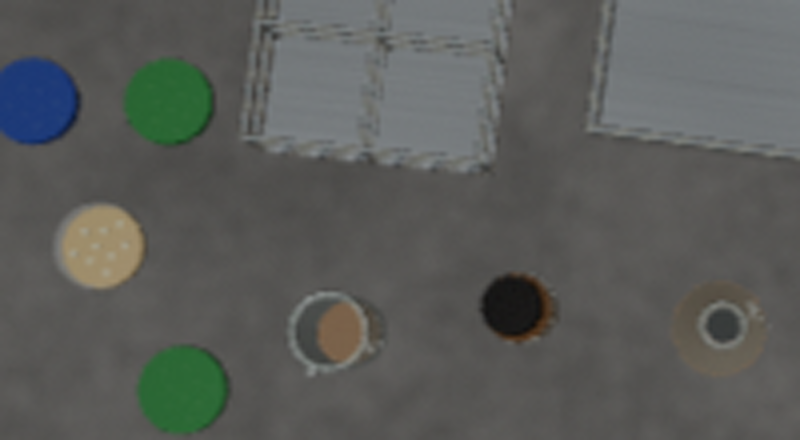

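The crop shows the tan dish at (165,201) lying flat, lid up and clear of the blue and green ones. The beaker rim is at about (222,223) and the flask mouth at about (320.5,221). Next I get the containers from the depth cloud, with a cross-check in the scene view.

```bash
python3 - <<'E'
from rig import camera_params, inverse_kinematics
from h import *
im=cv2.imread("pics/top0.png"); c=camera_params("top"); cs=camera_params("scene")
def cloud(n,c):
    d=np.load(n+"0.npy"); v,u=np.indices(d.shape); K=c["K"]
    X=np.stack([(u-K[0][2])/K[0][0]*d,(v-K[1][2])/K[1][1]*d,d],-1)@np.array(c["rotation"]).T+c["position"]
    X[d==0]=np.nan; return X
T=cloud("top",c); S=cloud("scene",cs)
# boxes in world: name: xmin,xmax,ymin,ymax,zmin,zmax
B={"rack":(.5,.75,.12,.34,.045,.07),"tray":(.5,.75,-.11,.10,.02,.045),"tub":(.5,.75,-.36,-.13,.05,.075),"tip":(.36,.56,-.5,-.33,.045,.08),"tube":(.36,.54,-.19,-.07,.02,.06)}
for k,b in B.items():
    for n,X in(("top",T),("scene",S)):
        m=(X[...,0]>b[0])&(X[...,0]<b[1])&(X[...,1]>b[2])&(X[...,1]<b[3])&(X[...,2]>b[4])&(X[...,2]<b[5])
        P=X[m]; r=cv2.minAreaRect((P[:,:2]*1000).astype(np.float32))
        print(k,n,m.sum(),np.round(r[0],1),np.round(r[1],1),round(r[2],1),"z",np.round(np.median(P[:,2]),3))
for k,(u,v),z in(("flask",(320.5,221.3),.105),("beaker",(222,222.7),.07),("dish",(164.9,201.4),.015),("capA",(267.7,216.1),.095),("capB",(425.4,219.1),.095)):
    P=ray(c,u,v,z); print(k,np.round(P,4),"scene px of top",np.round(proj(cs,P)),"base",np.round(proj(cs,[P[0],P[1],0])), "range",round(np.hypot(*P[:2]),3))
s=cv2.imread("pics/scene0.png")
for k,(u,v),z in(("flask",(320.5,221.3),.105),("beaker",(222,222.7),.07),("dish",(164.9,201.4),.015),("capA",(267.7,216.1),.095),("capB",(425.4,219.1),.095)):
    P=ray(c,u,v,z); a=proj(cs,P); cv2.drawMarker(s,tuple(int(round(x)) for x in a),(0,0,255),0,5,1)
cv2.imwrite("pics/cropS.png",cv2.resize(s[100:270,200:460],None,fx=3,fy=3))
E
```

```text
rack top 535 [626.5 238.1] [160.7 160.6] 84.5 z 0.059
rack scene 368 [625.8 238. ] [163.5 162.8] 84.7 z 0.058
tray top 668 [632.4  -6.5] [195.  155.3] 83.5 z 0.032
tray scene 730 [610.4 -12.2] [212.  200.2] 83.5 z 0.03
tub top 867 [ 624.6 -243.1] [196.9 157.6] 86.4 z 0.063
tub scene 1082 [ 624.7 -242.6] [197.1 158.1] 86.5 z 0.061
tip top 1130 [ 492.9 -396.3] [142.7 121.4] 85.0 z 0.052
tip scene 1351 [ 492.9 -396.1] [144.6 116.1] 82.8 z 0.05
tube top 996 [ 445.8 -130.9] [108.8  66.8] 1.7 z 0.035
tube scene 781 [ 446.2 -129.7] [114.3  69.2] 1.1 z 0.033
flask [0.4336 0.0066 0.105 ] scene px of top [292. 165.] base [294. 191.] range 0.434
beaker [0.4276 0.2602 0.07  ] scene px of top [342. 132.] base [341. 149.] range 0.501
dish [0.4843 0.429  0.015 ] scene px of top [383. 128.] base [383. 131.] range 0.647
capA [0.4453 0.1401 0.095 ] scene px of top [324. 146.] base [324. 170.] range 0.467
capB [ 0.4426 -0.2613  0.095 ] scene px of top [224. 225.] base [230. 249.] range 0.514
```

View pics/cropS.png

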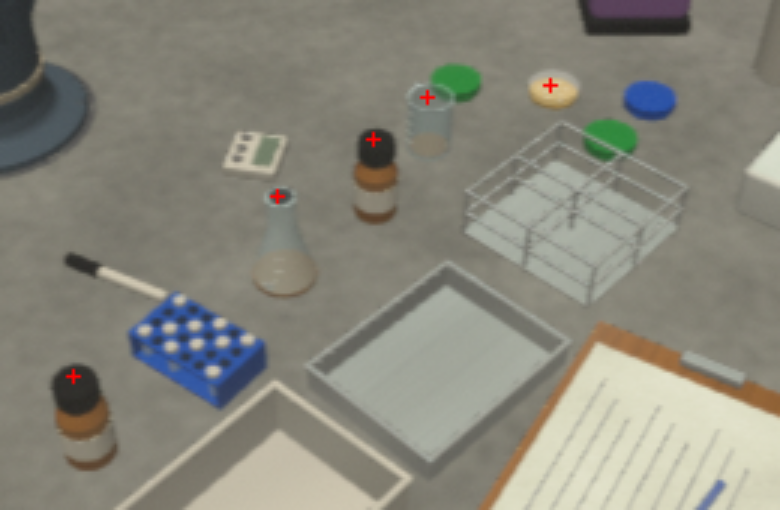

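The markers land on all five objects, within about a pixel. The rack, tub and tray sizes match the given dimensions, with yaws of about -5.5°, -3.6° and -6.5°. I check reach for every waypoint, then move bottle A.

```bash
cat >> h.py <<'E'
from rig import *
OBJ=dict(a=(.4453,.1401),b=(.4426,-.2613),flask=(.4336,.0066),beaker=(.4276,.2602),dish=(.4843,.429))
CON=dict(rack=((.6262,.238),-5.4),tub=((.6246,-.243),-3.55),tray=((.6324,-.0065),-6.5))
def Rd(yaw):  # tool down, fingers close along world y at yaw 0
    c,s=np.cos(yaw),np.sin(yaw); return np.array([[c,s,0],[s,-c,0],[0,0,-1.]])
def at(con,x,y):
    p,d=CON[con]; a=np.radians(d); return np.array(p)+[x*np.cos(a)-y*np.sin(a),x*np.sin(a)+y*np.cos(a)]
def best(p,yaw):
    q0=np.array(sense()["joint_pos"]); o=[]
    for k in(0,np.pi):
        q=inverse_kinematics(p,Rd(yaw+k))
        if q is not None: o.append((np.abs(np.array(q)-q0).max(),k,np.array(q)))
    return min(o,key=lambda t:t[0]) if o else None
def go(xy,z,yaw):
    p=[*xy,z]; b=best(p,yaw); movep(p,Rd(yaw+b[1]))
def show(t):
    s=sense(); print(t,"t",round(s["time_s"],1),"tcp",np.round(s["position"],4),"gap",round(s["finger_gap"],4),"F",np.round(s["wrist_force"],1),"g",np.round(s["gripper_force"],1))
def pick(xy,z,yaw,pre,newt,zup):
    command_gripper(pre); go(xy,zup,yaw); show("above")
    move_l([*xy,z+.03],feed=.2); move_l([*xy,z],feed=.08)
    command_gripper(0.0,newt); show("gripped")
    move_l([*xy,z+.02],feed=.06); move_l([*xy,zup],feed=.2); show("lifted")
def place(xy,z,yaw,zup,opening):
    go(xy,zup,yaw); move_l([*xy,z+.02],feed=.2)
    hit=move_l([*xy,z-.004],feed=.025,until_force=3); show(f"down hit={hit} want z {z:.4f}")
    command_gripper(opening); sleep(.2); show("released")
    move_l([*xy,z+.03],feed=.08); move_l([*xy,zup],feed=.25); show("away")
E
python3 - <<'E'
from h import *
for n,xy,zs,yaw in[("a",OBJ["a"],(.088,.24),0),("b",OBJ["b"],(.088,.24),0),("fl",OBJ["flask"],(.094,.22,.25),0),("fl90",OBJ["flask"],(.094,.22,.25),np.pi/2),("be",OBJ["beaker"],(.054,.24),np.pi/2),("di",OBJ["dish"],(.028,.2),0),
 ("r1",at("rack",39,39),(.094,.24),-.094),("r2",at("rack",-39e-3,-39e-3),(.094,.24),-.094),("tub",at("tub",0,.045),(.098,.24),np.pi/2-.06),("tub2",at("tub",0,-.045),(.054,.24),np.pi/2-.06),("tray",CON["tray"][0],(.03,.2),-.113)]:
    if n=="r1": xy=at("rack",.039,.039)
    for z in zs:
        b=best([*xy,z],yaw); print(n,np.round(xy,3),z,None if b is None else (round(b[1],1),np.round(b[2],2)))
E
```

```text
a [0.445 0.14 ] 0.088 (3.1, array([ 0.51,  0.71, -1.2 ,  2.12,  0.86,  0.93,  0.37]))
a [0.445 0.14 ] 0.24 (3.1, array([ 0.57,  0.34, -1.15,  1.98,  0.36,  1.04,  0.82]))
b [ 0.443 -0.261] 0.088 (0, array([ 0.58,  0.44, -0.16,  2.06,  0.11,  0.66, -1.22]))
b [ 0.443 -0.261] 0.24 (0, array([ 0.62,  0.23, -0.2 ,  1.92,  0.05,  0.99, -1.17]))
fl [0.434 0.007] 0.094 (3.1, array([ 0.7 ,  0.52, -1.01,  2.2 ,  0.65,  0.76,  0.83]))
fl [0.434 0.007] 0.22 (3.1, array([ 0.82,  0.26, -1.06,  2.08,  0.28,  0.96,  1.19]))
fl [0.434 0.007] 0.25 (3.1, array([ 0.83,  0.2 , -1.04,  2.04,  0.2 ,  1.01,  1.26]))
fl90 [0.434 0.007] 0.094 (0, array([ 0.5 ,  0.41, -0.73,  2.2 ,  0.45,  0.67, -0.55]))
fl90 [0.434 0.007] 0.22 (0, array([ 0.63,  0.19, -0.82,  2.08,  0.18,  0.93, -0.29]))
fl90 [0.434 0.007] 0.25 (0, array([ 0.65,  0.15, -0.82,  2.05,  0.13,  1.  , -0.24]))
be [0.428 0.26 ] 0.054 (0, array([-0.09,  0.57, -0.69,  2.08,  0.58,  0.68, -1.17]))
be [0.428 0.26 ] 0.24 (0, array([ 0.21,  0.37, -1.04,  1.92,  0.37,  1.06, -0.98]))
di [0.484 0.429] 0.028 (3.1, array([-0.29,  0.82, -0.74,  1.74,  0.7 , 
[... 277 characters left out ...]
[0.584 0.203] 0.094 (3.1, array([ 0.2 ,  0.73, -0.88,  1.78,  0.68,  0.96,  0.51]))
r2 [0.584 0.203] 0.24 (3.1, array([ 0.37,  0.68, -1.19,  1.65,  0.66,  1.27,  0.52]))
tub [ 0.627 -0.198] 0.098 (0, array([ 0.59,  0.66, -0.5 ,  1.69,  0.39,  0.89, -0.13]))
tub [ 0.627 -0.198] 0.24 (0, array([ 0.61,  0.51, -0.53,  1.57,  0.28,  1.14, -0.04]))
tub2 [ 0.622 -0.288] 0.054 (0, array([ 0.62,  0.72, -0.37,  1.65,  0.33,  0.83,  0.05]))
tub2 [ 0.622 -0.288] 0.24 (0, array([ 0.66,  0.54, -0.44,  1.51,  0.24,  1.15,  0.12]))
tray [ 0.632 -0.006] 0.03 (3.1, array([ 0.51,  0.83, -0.83,  1.77,  0.77,  0.9 ,  0.78]))
tray [ 0.632 -0.006] 0.2 (3.1, array([ 0.5 ,  0.58, -0.81,  1.67,  0.46,  1.1 ,  1.02]))
```

```bash
python3 - <<'E'
from h import *
move_joints([-.305,.23,0,1.95,0,.98,0]); show("neutral"); print(np.round(sense()["tcp_rot"],2).tolist())
xy=OBJ["a"]; pick(xy,.088,np.arctan2(xy[1],xy[0])+np.pi/2,.06,30,.23)
print(np.round(sense()["joint_pos"],2))
E
```

```text
neutral t 2.9 tcp [0.4937 0.1103 0.2293] gap 0.0855 F [-0.7  0.5 -0.6] g 0.0
[[-0.3, 0.95, -0.02], [0.95, 0.3, -0.01], [-0.0, -0.02, -1.0]]
above t 3.6 tcp [0.4442 0.1409 0.2302] gap 0.0599 F [ 0.3 -0.1 -0.1] g 0.0
gripped t 5.2 tcp [0.446  0.1404 0.0887] gap 0.0372 F [ 1.1 -0.2  3.4] g 29.8
lifted t 6.4 tcp [0.4445 0.1398 0.2289] gap 0.0373 F [-0.  -0.1 -2.3] g 30.2
[-0.37  0.16 -0.03  2.04  0.01  0.94 -0.1 ]
```

```bash
python3 - <<'E'
from h import *
y=np.pi/2-.094
place(at("rack",.039,.039),.094,y,.24,.052)
xy=OBJ["b"]; pick(xy,.088,np.arctan2(xy[1],xy[0])+np.pi/2,.06,30,.24)
p,d=camera("top"); cv2.imwrite("pics/t1.png",cv2.resize(p[100:240,190:460,::-1],None,fx=2.8,fy=2.8))
E
```

```text
down hit=True want z 0.0940 t 8.9 tcp [0.6686 0.2732 0.0947] gap 0.037 F [ 0.8 -0.2  4.1] g 30.4
released t 9.4 tcp [0.6677 0.2727 0.0933] gap 0.052 F [ 0.9 -1.1  0.1] g 0.0
away t 10.6 tcp [0.6683 0.273  0.2397] gap 0.0518 F [-0.4 -0.4 -1. ] g 0.0
above t 12.9 tcp [ 0.4437 -0.2603  0.2399] gap 0.06 F [-0.  -0.3  0.3] g 0.0
gripped t 14.5 tcp [ 0.4433 -0.2617  0.0886] gap 0.0369 F [ 1.1 -0.3  2. ] g 29.9
lifted t 15.8 tcp [ 0.4418 -0.2608  0.2388] gap 0.0372 F [ 0.9  0.3 -1.5] g 30.2
```

View pics/t1.png

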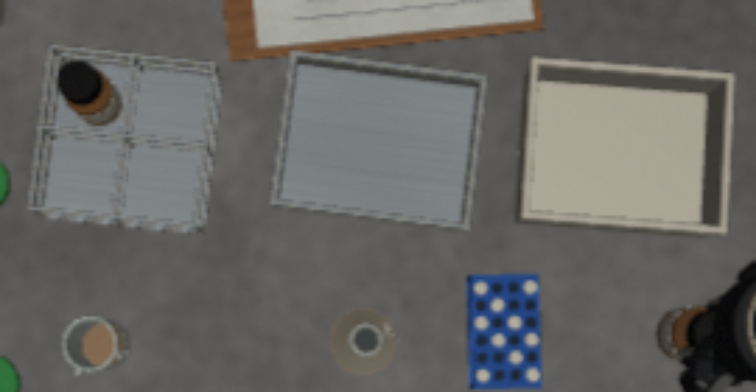

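Bottle A (crop 82,82 to 105,108) stands upright in the far-left rack cell; its apparent lean is perspective. Bottle B is gripped and lifted. I continue with B, then the flask.

```bash
python3 - <<'E'
from h import *
place(at("rack",-.039,-.039),.094,np.pi/2-.094,.24,.052)
xy=OBJ["flask"]; pick(xy,.093,np.pi/2,.05,25,.23)
p,d=camera("top"); a=cv2.resize(p[100:240,190:460,::-1],None,fx=2.8,fy=2.8)
cv2.imwrite("pics/t2.png",a)
E
```

```text
down hit=True want z 0.0940 t 19.2 tcp [0.584  0.2028 0.0944] gap 0.0375 F [0.2 0.  3.3] g 29.8
released t 19.7 tcp [0.5827 0.2025 0.0936] gap 0.0518 F [-0.   0.7 -0.4] g 0.0
away t 20.8 tcp [0.5832 0.2027 0.2395] gap 0.0518 F [-0.6 -0.  -0.3] g 0.0
above t 22.0 tcp [0.4349 0.0076 0.2304] gap 0.0502 F [ 1.3  0.9 -0. ] g 0.0
gripped t 23.5 tcp [0.4341 0.0066 0.0935] gap 0.0273 F [-0.3  0.6  1.9] g 28.0
lifted t 24.7 tcp [0.4327 0.0065 0.229 ] gap 0.0271 F [-0.8 -0.3 -2. ] g 27.8
```

View pics/t2.png

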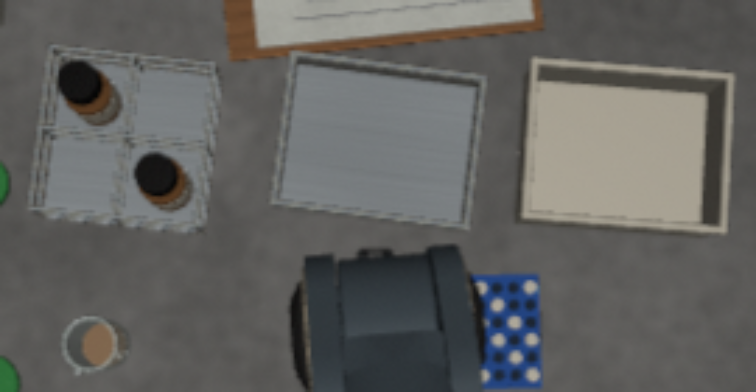

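Both bottles are upright in diagonal cells (crop 82,82 and 157,175), and the flask is held. Next I place the flask, then do the beaker.

```bash
python3 - <<'E'
from h import *
y=np.pi/2-.062
place(at("tub",0,.045),.097,y,.25,.045)
xy=OBJ["beaker"]; pick(xy,.052,np.arctan2(xy[1],xy[0])+np.pi/2,.072,20,.24)
p,d=camera("top"); cv2.imwrite("pics/t3.png",cv2.resize(p[100:250,190:460,::-1],None,fx=2.8,fy=2.8))
E
```

```text
down hit=True want z 0.0970 t 27.4 tcp [ 0.6276 -0.198   0.0972] gap 0.0271 F [ 0.5 -0.7  3.1] g 27.3
released t 27.9 tcp [ 0.6265 -0.1977  0.0964] gap 0.0451 F [0.6 0.5 0.7] g 0.0
away t 29.1 tcp [ 0.6269 -0.1978  0.2494] gap 0.0449 F [ 0.3 -0.2 -0.6] g 0.0
above t 31.3 tcp [0.4286 0.2592 0.24  ] gap 0.0721 F [ 0.7 -0.3  0.3] g 0.0
gripped t 33.1 tcp [0.4282 0.2605 0.0526] gap 0.0486 F [0.9 0.1 3.8] g 22.7
lifted t 34.6 tcp [0.4268 0.2597 0.2388] gap 0.0486 F [-0.2 -0.7 -0.5] g 22.3
```

View pics/t3.png

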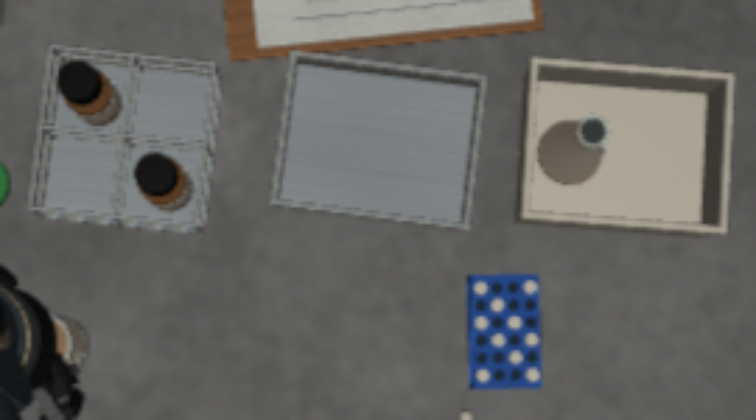

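The flask stands upright on the tub floor (crop base 572,152, mouth 593,130), and the beaker is gripped. Next I place the beaker, then take the dish with a touch-down.

```bash
python3 - <<'E'
from h import *
place(at("tub",0,-.045),.056,np.pi/2-.062,.25,.064)
command_gripper(.076); xy=np.array(OBJ["dish"]); go(xy,.2,0); show("above dish")
print(np.round(sense()["joint_pos"],2))
move_l([*xy,.05],feed=.2); h=move_l([*xy,.012],feed=.025,until_force=3); show(f"touch {h}")
z=sense()["position"][2]
if z<.035:
    move_l([*xy,z+.003],feed=.03)
    command_gripper(0,20); show("gripped")
p,d=camera("top"); cv2.imwrite("pics/t4.png",cv2.resize(p[100:250,130:460,::-1],None,fx=2.4,fy=2.4))
E
```

```text
down hit=True want z 0.0560 t 38.5 tcp [ 0.6216 -0.2878  0.0566] gap 0.0484 F [-1.  1.  3.] g 22.8
released t 39.0 tcp [ 0.6209 -0.2873  0.0557] gap 0.0643 F [-0.2 -1.   0.2] g 0.0
away t 40.3 tcp [ 0.621  -0.2872  0.2482] gap 0.0641 F [-0.4  0.2 -0.1] g 0.0
above dish t 43.2 tcp [0.4855 0.4277 0.2   ] gap 0.0762 F [0.8 0.6 0.6] g 0.0
[-0.8   0.47  0.02  1.67 -0.01  1.    0.79]
touch True t 45.3 tcp [0.4842 0.4289 0.0155] gap 0.076 F [-0.3 -1.2  4.5] g 2.4
gripped t 45.9 tcp [0.4851 0.4304 0.0203] gap 0.059 F [-1.6  1.   9.5] g 26.7
```

View pics/t4.png

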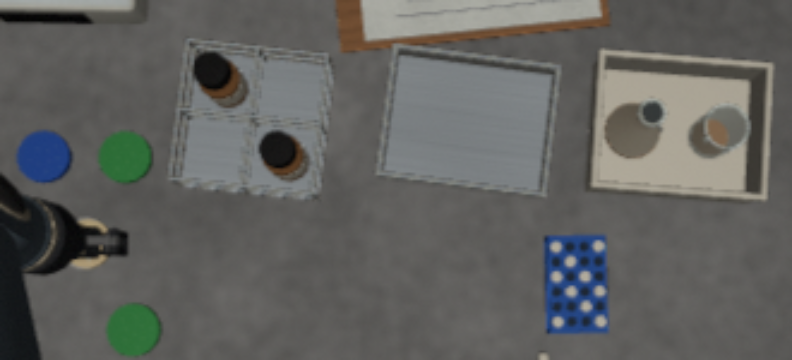

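The beaker is upright in the tub (crop 722,128) beside the flask. The dish is gripped at 59 mm with the fingertips just at the table. I lift it and lay it in the tray.

```bash
python3 - <<'E'
from h import *
xy=OBJ["dish"]
move_l([*xy,.035],feed=.04); show("lift"); move_l([*xy,.2],feed=.2); show("lifted")
if sense()["finger_gap"]>.055:
    place(CON["tray"][0],.0245,-.113,.2,.072)
    go((.5,-.02),.3,0); move_joints([1.217,.469,-.049,1.532,.024,1.141,-.082]); show("home")
    for n in("scene","top"):
        p,d=camera(n); np.save(n+"9.npy",d); q=p[100:250,130:510] if n=="top" else p[100:340,130:460]
        cv2.imwrite(f"pics/{n}9.png",cv2.resize(q[:,:,::-1],None,fx=2.1,fy=2.1))
E
```

```text
lift t 46.5 tcp [0.4842 0.4289 0.035 ] gap 0.0587 F [0.3 0.1 0.8] g 21.7
lifted t 47.5 tcp [0.4836 0.4284 0.1986] gap 0.0591 F [ 0.3 -0.5  0.3] g 21.7
down hit=True want z 0.0245 t 50.9 tcp [ 0.6322 -0.0065  0.0243] gap 0.059 F [ 0.3 -0.4  5.3] g 24.1
released t 51.3 tcp [ 0.6314 -0.0064  0.0236] gap 0.0717 F [-0.5  0.2 -0.3] g 0.0
away t 52.6 tcp [ 0.6313 -0.0064  0.1985] gap 0.072 F [ 0.4  0.8 -0.8] g 0.0
home t 55.7 tcp [ 0.2176 -0.6391  0.2564] gap 0.072 F [ 0.9 -0.6 -0.3] g 0.0
```

View pics/top9.png

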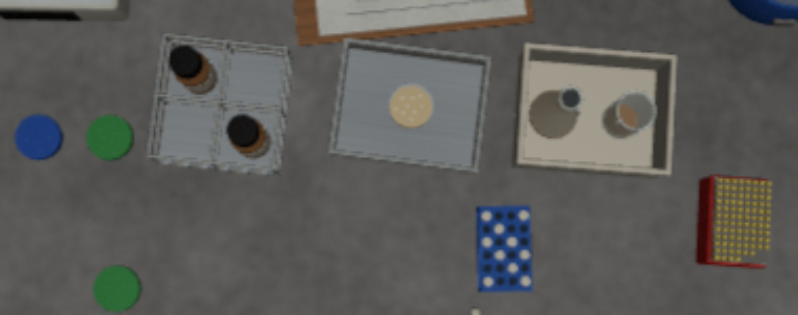

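View pics/scene9.png

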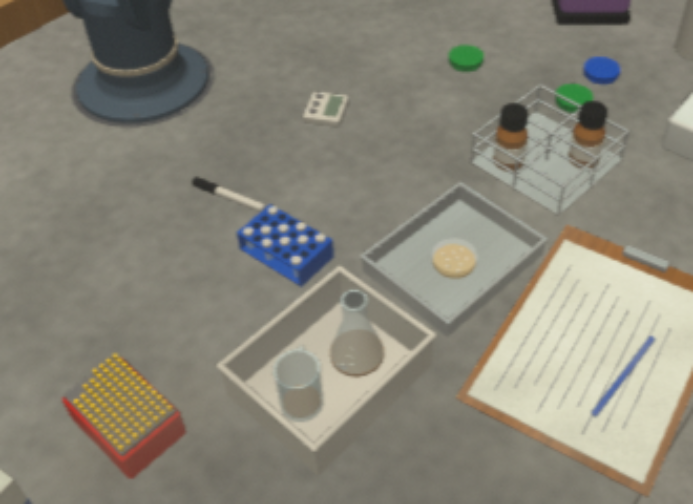

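Both views show the finished layout. The bottles are upright in the rack (scene crop 512,115 and 592,115), the flask (356,330) and beaker (299,380) are upright in the tub, and the dish is flat in the tray (454,258). The tip box and tube rack have not moved.

```bash
python3 -c "
from rig import *
print(finish_job())"
```

```text
the job is handed in; nothing more can be done
None
```

The job is handed in at about 56 s of the 131 s allowed: both bottles stand in their own rack cells, the flask and beaker stand in the wash-up tub, the dish lies flat in the discard tray, and the tip box and tube rack were left where they stood.

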